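# Load the bench mill with ochre lumps and hold its lid down on the safety pin

## Task

Tip all six dry ochre lumps from the scoop cup into the bowl of the bench mill and stand the empty cup upright back on the bench, let go. Then put the blue lid on the bowl, press it down against the sprung safety pin until it sits flat on the bowl's rim all round, and finish while still holding it pressed down there (let go, the pin would lift it). Press firmly but do not force it, and leave everything else on the bench where it stands.

Things in the scene. Friction and masses are not known exactly. Their poses are not given: they have to be found in the camera images.
- bowl_mouth (a point): centre of the open mouth of the mill's steel bowl, level with its rim, 156 mm above the bench; z up. Mouth 104 mm inside, 112 mm outside, 66 mm deep, a low blade on its floor
- bowl: the mill's bowl itself, origin under its floor, 71 mm below the rim
- mill: the bench mill, a round teal machine fixed to the bench (foot 160 mm across, body 140 mm), the bowl standing on top of it; origin at the middle of its foot. Its -x side carries the pin turret (15 x 16 mm, top 6 mm below the rim), its +x side the cord
- pin_tip (a point): tip of the sprung safety pin, a brass pin 7 mm thick standing up from the turret beside the bowl, 64.5 mm from the bowl's axis; free, the tip is 7 mm above the rim. The lid's flange pushes it down. z up
- pin (a joint): how far the safety pin is pushed in, m: 0 free, 0.007 with the lid flat on the rim (the rim is the hard stop; the pin could go to 0.009). Its spring gives 1.8 N at 0 and 5 N at 0.007; past that the force climbs steeply. Gripped by the bar and kept level the lid comes down with some 5 N, pushed loosely at its middle (the pin is to one side) with 10 to 13 N; 15 to 25 N holds it surely
- lid_grip (a point): centre of the white bar grip on the blue lid, to be grasped here: bar 46 mm long (x), 22 mm wide (y), its top 17 mm above this point; z up. 33 mm above the bench at the start (the lid stands on its spigot), 23 mm above the bowl's rim when seated
- lid: the same lid, 105 to 210 g, origin at the centre of the flange's underside. Round flange 142 mm across, 6 mm thick (top 17 mm below the grip point); under it a tapered spigot 10 mm deep (98 mm across above, 84 mm below) drops into the bowl's mouth. Goes on any way round
- cup_handle (a point): the point to grasp on the straight black handle of the scoop cup: bar 14 mm wide (y) and 14 mm tall (z), reaching 40 mm towards the cup and 46 mm to its free end from here. -x points along the handle to the free end, +x to the cup, z up. 40 mm above the bench when the cup stands
- cup_mouth (a point): centre of the cup's mouth, level with its rim: 102 mm from the handle point along +x and 5 mm above it; z up when it stands
- cup: the scoop cup, bare metal, flared: 92 mm across the rim, 66 mm across the foot, 45 mm tall, wall 3 mm, about 140 g without the lumps (66 g); origin at the middle of its foot. Tipped sideways about its handle by 120 to 130 degrees it empties
- lump0_center (a point): centre of ochre-brown lump 1 of 6, a hard faceted nugget about 17 x 17 x 19 mm, 11 g, at the start in the cup
- lump1_center (a point): centre of ochre-brown lump 2 of 6, a hard faceted nugget about 17 x 17 x 19 mm, 11 g, at the start in the cup
- lump2_center (a point): centre of ochre-brown lump 3 of 6, a hard faceted nugget about 17 x 17 x 19 mm, 11 g, at the start in the cup
- lump3_center (a point): centre of ochre-brown lump 4 of 6, a hard faceted nugget about 17 x 17 x 19 mm, 11 g, at the start in the cup
- lump4_center (a point): centre of ochre-brown lump 5 of 6, a hard faceted nugget about 17 x 17 x 19 mm, 11 g, at the start in the cup
- lump5_center (a point): centre of ochre-brown lump 6 of 6, a hard faceted nugget about 17 x 17 x 19 mm, 11 g, at the start in the cup
- brush: bystander: flat brush lying on the bench across the robot's front, origin under its middle
- jar: bystander: small capped jar, 66 mm across, 85 mm tall, origin under its middle
- teabowl: bystander: dark fired tea bowl, 116 mm across, 65 mm tall, origin under its middle
- tile: bystander: glaze test tile 50 x 90 x 8 mm lying flat, origin under its middle
- sandblock: bystander: cork sanding block 100 x 65 x 22 mm, origin under its middle
- padbox: bystander: fixed yellow carton 130 x 190 x 55 mm, origin under its middle
Not all that is in view belongs to the job. What is meant by the cup is not purple, and is the larger of those in its own colour. Of the things that look like the lid, take the one that is farthest from the robot's base at the start.

How it is judged (in metres and radians):
On the way, in this order (a step that is already met when the one before it is completed fails the run):
1. the cup is lifted off the bench with all six lumps in it (height (world z) of cup_mouth above 0.09 m and distance between each of lump0_center, lump1_center, lump2_center, lump3_center, lump4_center, lump5_center and cup_mouth below 0.065 m), for 0.1 s.
2. all six lumps lie in the mill's bowl, below its rim (horizontal distance between each of lump0_center, lump1_center, lump2_center, lump3_center, lump4_center, lump5_center and bowl_mouth below 0.053 m and z of lump0_center in the frame of bowl_mouth between -0.07 and 0 m and z of lump1_center in the frame of bowl_mouth between -0.07 and 0 m and z of lump2_center in the frame of bowl_mouth between -0.07 and 0 m and z of lump3_center in the frame of bowl_mouth between -0.07 and 0 m and z of lump4_center in the frame of bowl_mouth between -0.07 and 0 m and z of lump5_center in the frame of bowl_mouth between -0.07 and 0 m), for 0.2 s.
3. the empty cup stands upright on the bench again, let go (angle between cup_mouth's own z axis and vertical below 0.12 rad and height (world z) of cup_mouth between 0.038 and 0.051 m and contact force between cup and the fingers below 0.05 N), for 0.2 s.
At the end, for the whole second after the job is handed in: Fingers press the lid (over 2 N) on to the rim (over 2 N): level within 2 degrees, centred within 10 mm, at most 2.5 mm above its seat, pin in by over 5.2 mm. All six lumps lie in the bowl below its rim. The empty cup stands upright (within 7 degrees) on the bench, untouched (all of step 2 and all of step 3 and value of joint pin above 0.0052 m and contact force between lid and bowl above 2 N and contact force between lid and the fingers above 2 N and angle between lid_grip's own z axis and vertical below 0.035 rad and horizontal distance between lid_grip and bowl_mouth below 0.01 m and z of lid_grip in the frame of bowl_mouth below 0.0255 m); the arm keeps its last pose, push and grip.
It fails at once if a bystander (brush, jar, tea bowl, tile, sanding block) is pushed more than 3 cm from its place (distance of any of brush, jar, teabowl, tile, sandblock from where it was at the start of the episode above 0.03 m).
It fails at once if the lid is forced on to the bowl with more than 70 N (contact force between lid and bowl above 70 N).
It also fails if it takes over 72 s, if anything falls off the work surface, if the arm or the gripper's body presses on something with over 40 N, if the wrist force passes 120 N, or if a joint passes its speed limit or range.

## Robot

A 6-joint arm with a two-finger parallel gripper is mounted at the origin on the work surface. World frame = base frame: x ahead of the robot, y to its left, z up, the work surface at z = 0. Lengths are in mm, angles in rad, forces in N, time in s.
With the tool pointing down it reaches from about 275 to 750 mm from the base axis. Payload 10.2 kg.
Tool frame: the origin (TCP) lies at the very end of the fingers, on their centre line; the grasp point (between the pads) lies 19 mm behind it (ctrl.hold_point_z is the distance from the TCP to the grasp point, in mm); z points along the fingers, y is the direction in which the jaws open and shut (so a half turn about z gives the same grasp; the last joint's range is limited). The gripper opens to 85 mm and grips with 20 to 120 N. Pads are 22 mm wide; open, the fingers measure 114 mm over their backs; the gripper's body (76 mm by 85 mm) begins 54 mm behind the grasp point. The pads swing forward as they close: fully open they stand 13 mm farther back than shut.
Start: joints at [1.042, 0.313, 1.498, -0, 1.331, -0.223], TCP at [158.067, 500.645, 231.294] pointing down, gripper open.
Joint ranges: [-2.94, 2.94], [-0.97, 2.17], [0.19, 2.56], [-1.23, 4.37], [0.02, 3.11], [-2.88, 2.88]. Speed limits (rad/s): [2.39, 2.39, 3.01, 3.14, 3.14, 3.14].

## Interface

Orientations are given as a unit quaternion [w, x, y, z].
In Python, from rig import readout, cams, workorder, spotter, ctrl gives the robot as it stands.
- The arm moves only by the tool step_arm, never from a script. Its argument "plan" is text: rows parted by semicolons, each of 5 numbers parted by spaces: the shift along the tool's x, y, z in cm, then the turn about the tool's z in degrees, then the opening in per cent of the stroke, from 0 (shut) to 100 (fully open). In form: x y z twist gripper; .... A call has 1 to 10 rows; each row is the pose to reach, as a shift and turn from the pose commanded when the call began, along the tool's axes at that moment; what a row does not reach only later rows make up. A row lasts 1/10 s, in which the tool goes at most 50 mm and 8.59 degrees, less where a joint would pass 70% of its speed; a pose out of reach is approached as far as the arm can. A call with a gripper value outside its range is refused whole. The fingers move at their own pace and stop on an object; "grip_force" is the grip in N (left out, the last holds). Time passes only in rows, so rows that repeat a pose let the fingers close. It gives the time, the measured TCP pose, the force and the opening at its end, in the units of the state.
- readout.sense(): the state, without advancing time (a new reading comes with each control period).
- cams.capture(name): name is "side" or "top"; returns (picture, depth): 480x640x3 uint8, red, green, blue; 480x640 float32, mm along the optical axis (not along the pixel's ray), 0 where there is no reading.
- cams.camera_info(name): a dict with "vfov" (degrees; the focal length in pixels is half the picture's height over the tangent of half this angle, whatever the lens; pixels are square), "cx", "cy" (the principal point, pixels), "rvec" (rotation vector, rad) and "tvec" (3), from world to camera coordinates, as OpenCV has them. Camera axes: x right, y down, z forward; pixel columns grow to the right and rows downward; lengths in mm; the calibration is good to about 2 mm. A picture is of the moment at which its call begins. camera_info takes no time and is no camera call.
- workorder.finish_job(): hands the job in, once; it reports no verdict.
Trained networks look in the newest picture that a camera, given by its name, has taken for a name from the list of things; names that differ only in an ending like _2 or _b are one class to them, and where a whole thing is asked for, a point or a joint stands for the part that bears it (a point fixed in the world has none). Each returns a list of dicts, best first, with "conf" (0 to 1); they miss things now and then, are a little off and sometimes report something else, mostly with a low value. They report only what shows in the picture. A call takes as long as a camera call. They do not tell look-alikes from the thing itself.
- spotter.regions_of(camera, target): "pixels" (480x640 bool, what is visible of it) and "extent" ([centre column, centre row, width, height] in pixels, round what is visible of it).
The state is a dict: "time_s": time; "joints": joint angles; "dq": joint speeds; "tau": joint torques, N m; "eef_pos": TCP position; "ee_rot": TCP orientation; "force": force on the tool from outside, world axes, zero at the start; "wrist_torque": the same for the moment, N m; "grip_width": opening from 0.0 (shut) to 1.0 (fully open).
Only numpy, scipy, OpenCV 4.12 (cv2) and the standard library are available. Lean on these libraries where they do the work, as an engineer would, in place of code of your own. Each camera call takes 0.05 s, during which the arm holds its last target. There are 200 camera calls.

## Working session

There is one attempt and no reset: what is moved stays moved. The work goes in short steps, Python scripts to look and compute and a tool call to move; the robot and the scene stay as the last step left them, time stands still between calls to the robot, and variables do not carry over. Pictures are saved under pics/ and viewed, about 8 in all and at most 12, crops included, and the job is handed in when it is done.

Besides the shell and the picture viewer there is one more tool, called after "Emit:" by a JSON object that holds its "api" and its "payload". step_arm: Moves the arm, as the interface text tells. Its arguments: {"type":"object","properties":{"plan":{"type":"string"},"grip_force":{"type":"number"}},"required":["plan"]}

```bash
ls; mkdir -p pics; cat > h.py <<'E'
import numpy as np, cv2
from rig import readout, cams, workorder, spotter, ctrl
def cap(n,fn=None):
    p,d=cams.capture(n)
    if fn: cv2.imwrite('pics/'+fn,p[:,:,::-1])
    return p,d
def world(n,d):
    i=cams.camera_info(n); f=240/np.tan(np.radians(i['vfov'])/2)
    R=cv2.Rodrigues(np.array(i['rvec'],float))[0]; t=np.array(i['tvec'],float).ravel()
    v,u=np.mgrid[0:480,0:640]
    P=np.stack([(u-i['cx'])/f*d,(v-i['cy'])/f*d,d],-1)
    W=(P-t)@R; W[d<=0]=np.nan
    return W
def proj(n,X):
    i=cams.camera_info(n); f=240/np.tan(np.radians(i['vfov'])/2)
    K=np.array([[f,0,i['cx']],[0,f,i['cy']],[0,0,1]])
    return cv2.projectPoints(np.array(X,float).reshape(-1,3),np.array(i['rvec'],float),np.array(i['tvec'],float),K,None)[0].reshape(-1,2)
E
python3 - <<'E'
from h import *
s=readout.sense();print(s['eef_pos'],s['ee_rot'],s['force'],s['grip_width'])
for n in('top','side'):
    p,d=cap(n,n+'0.png');W=world(n,d)
    print(n,cams.camera_info(n))
    for t in('cup','lid','mill','lid_grip','cup_handle','lump0_center'):
        for r in spotter.regions_of(n,t):
            m=r['pixels'];print(t,round(r['conf'],2),np.round(r['extent']),np.round(np.nanmedian(W[m],0)), np.round(np.nanpercentile(W[m],98,axis=0)))
E
```

```text
pics
[157.91877815 500.42043483 230.73849123] [-2.34368006e-04  1.52282649e-01  9.88336773e-01 -6.01936870e-04] [ 0.42188863  0.06728004 -0.97289185] 0.9989737905847972
top {'vfov': 43.54335141103503, 'cx': 322.53610367179897, 'cy': 246.87326021250635, 'rvec': array([ 2.17324413, -2.14824617,  0.11783063]), 'tvec': array([ -50.38702996,  551.22974178, 1824.37665559])}
cup 0.78 [407. 208.  41.  20.] [ 682. -278.   12.] [ 710. -246.   38.]
cup 0.58 [388. 271.  37.  62.] [ 520. -248.   29.] [ 569. -205.   53.]
cup 0.58 [390. 352.  32.  68.] [ 274. -255.   19.] [ 324. -219.   52.]
lid 0.91 [214. 300.  50.  47.] [387. 289.  16.] [450. 356.  53.]
lid 0.63 [220. 238.  43.  47.] [574. 285.  17.] [640. 351.  53.]
lid 0.22 [476. 233.  71.  44.] [ 600. -509.   55.] [ 666. -419.   64.]
mill 0.97 [294. 205.  52.  96.] [604.  42.  88.] [793. 115. 159.]
lid_grip 0.71 [215. 238.  47.  44.] [575. 285.  17.] [638. 351.  53.]
lid_grip 0.56 [216. 298.  49.  48.] [387. 290.  17.] [450. 357.  53.]
cup_handle 0.94 [392. 274.  34.  60.] [ 512. -241.   31.] [ 568. -205.   53.]
cup_handle 0.6 [408. 206.  42. 
[... 479 characters left out ...]
4.  82.  40.] [ 271. -245.   29.] [ 318. -218.   51.]
lid 0.88 [313. 196.  48.  29.] [563. 280.  19.] [632. 349.  53.]
lid 0.8 [252. 203.  46.  28.] [382. 277.  19.] [447. 349.  53.]
mill 0.56 [377. 229. 113.  86.] [601.  11.  87.] [803. 102. 157.]
lid_grip 0.75 [253. 204.  49.  34.] [382. 277.  19.] [447. 346.  53.]
lid_grip 0.71 [313. 197.  45.  29.] [563. 279.  19.] [635. 349.  56.]
cup_handle 0.87 [412. 333.  26.  42.] [ 680. -266.   20.] [ 708. -242.   36.]
cup_handle 0.7 [224. 350.  86.  37.] [ 270. -244.   30.] [ 319. -218.   51.]
cup_handle 0.6 [327. 330.  79.  35.] [ 512. -231.   37.] [ 565. -205.   51.]
lump0_center 0.43 [356. 336.   5.   8.] [ 540. -263.   20.] [ 549. -255.   26.]
```

```bash
python3 - <<'E'
import cv2,numpy as np
a=cv2.imread('pics/top0.png');b=cv2.imread('pics/side0.png')
cv2.imwrite('pics/t1.png',cv2.resize(a[150:400,150:530],None,fx=2.1,fy=2.1,interpolation=2))
cv2.imwrite('pics/s1.png',cv2.resize(b[150:400,160:540],None,fx=2.1,fy=2.1,interpolation=2))
E
```

```text
(no output)
```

View pics/t1.png

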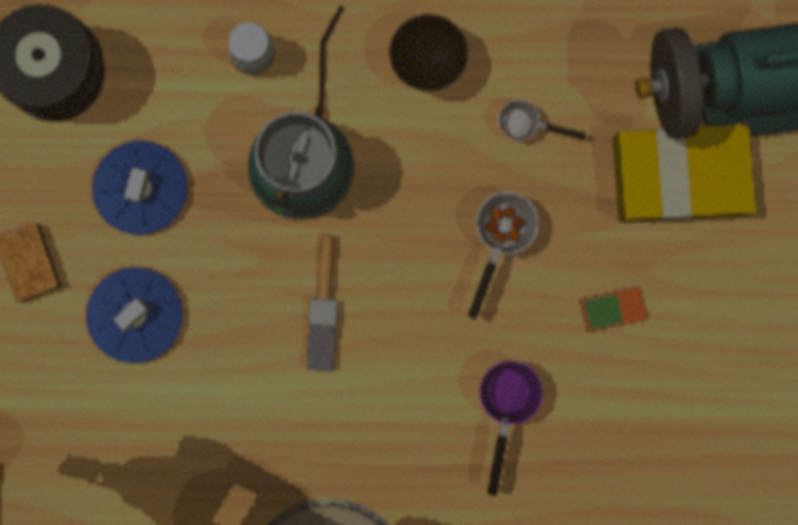

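View pics/s1.png

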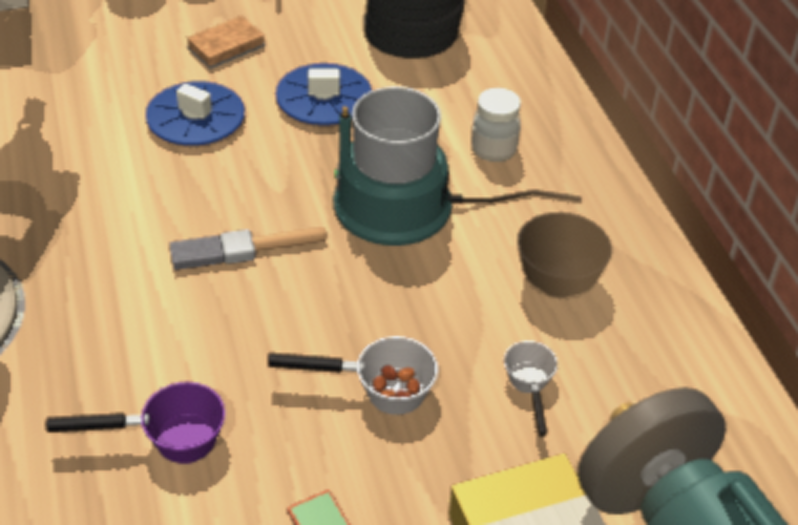

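The large bare-metal cup with the lumps is at top px (391,257). The small metal cup (397,207) and the purple one (393,336) are decoys. Of the two lids, the one at (217,239) is farther from the base (641 mm against 483 mm). The moves only turn about the tool's z axis, so I'll check what `ctrl` offers and measure precisely.

Emit:
{"api": "step_arm", "payload": {"plan": "0 5 -3 0 100;0 10 -5 0 100;0 15 -5 0 100;0 20 -5 0 100;0 25 -5 0 100;0 30 -5 0 100;0 35 -5 0 100;0 40 -5 0 100"}}

```text
time_s: 1.6
eef_pos: [236.9, 750.0, 246.6]
ee_rot: [0.001, 0.152, 0.988, 0.009]
force: [0.4, 0.6, -1.1]
grip_width: 0.998
```

```bash
python3 - <<'E'
from h import *
from scipy.spatial.transform import Rotation as R
s=readout.sense();print(s['time_s'],s['eef_pos'],s['joints'],s['dq']);q=s['ee_rot'];print(R.from_quat([q[1],q[2],q[3],q[0]]).as_matrix())
E
```

```text
1.6 [236.93732868 749.95484361 246.60604117] [ 1.11492282  1.06187575  0.19226601  0.00460978  1.86975044 -0.14864231] [ 0.01087349  0.09038838 -0.06461191  0.0080079  -0.26062735  0.00808451]
[[-0.9535993   0.30105427  0.00383535]
 [ 0.30107384  0.95343415  0.01782857]
 [ 0.00171061  0.01815604 -0.9998337 ]]
```

Emit:
{"api": "step_arm", "payload": {"plan": "0 5 -5 0 100;0 10 -10 0 100;0 15 -15 0 100"}}

```text
time_s: 1.9
eef_pos: [233.4, 738.8, 303.6]
ee_rot: [0.006, 0.152, 0.988, 0.032]
force: [-0.0, -0.2, 1.0]
grip_width: 1.001
```

```bash
python3 - <<'E'
from h import *
from scipy.spatial.transform import Rotation as R
s=readout.sense();print(s['time_s'],s['eef_pos'],s['joints'],s['dq']);q=s['ee_rot'];print(R.from_quat([q[1],q[2],q[3],q[0]]).as_matrix())
E
```

```text
1.9 [233.42482103 738.84699828 303.60593514] [ 1.11111662  0.99062924  0.18646761  0.00953359  1.89949612 -0.15057682] [-0.00764985 -0.12789902 -0.00210239  0.00136669  0.13600934 -0.0081615 ]
[[-0.9536161   0.30031127  0.0207238 ]
 [ 0.30102368  0.95158601  0.06219975]
 [-0.00104119  0.06555304 -0.99784854]]
```

Emit:
{"api": "step_arm", "payload": {"plan": "0 -5 0 0 100;0 -10 0 0 100;0 -15 0 0 100;0 -15 0 0 100"}}

```text
time_s: 2.3
eef_pos: [194.6, 613.9, 294.9]
ee_rot: [0.006, 0.152, 0.988, 0.033]
force: [1.3, 2.1, 1.4]
grip_width: 1.001
```

```bash
cat >> h.py <<'E'
from scipy.spatial.transform import Rotation as Rn
def st():
    s=readout.sense();q=s['ee_rot'];M=Rn.from_quat([q[1],q[2],q[3],q[0]]).as_matrix()
    print('t',s['time_s'],'p',np.round(s['eef_pos'],1),'j',np.round(s['joints'],3),'F',np.round(s['force'],1),'g',round(s['grip_width'],3))
    print('tilt',round(np.degrees(np.arccos(-M[2,2])),2));print(np.round(M,3));return s,M
E
python3 -c "
from h import *
st()"
```

```text
t 2.3 p [194.6 613.9 294.9] j [ 1.078  0.52   1.035  0.011  1.521 -0.187] F [1.3 2.1 1.4] g 1.001
tilt 3.82
[[-0.954  0.3    0.021]
 [ 0.301  0.951  0.063]
 [-0.001  0.067 -0.998]]
```

```bash
cat > k.py <<'E'
import numpy as np
from scipy.optimize import least_squares
D=[([.313,1.498],525.0,231.29,0.0),([1.06187575,.19226601],np.hypot(236.937,749.955),246.606,.0183),([.99062924,.18646761],np.hypot(233.42,738.85),303.606,.0656),([.520,1.035],np.hypot(194.6,613.9),294.9,.0668)]
def f(p):
    a1,h,L2,L3,b,Lt=p;o=[]
    for (q2,q3),r,z,t in D:
        o+=[a1+L2*np.sin(q2)+L3*np.sin(q2+q3+b)+Lt*np.sin(t)-r,h+L2*np.cos(q2)+L3*np.cos(q2+q3+b)-Lt*np.cos(t)-z]
    return o
for x0 in([0,300,400,400,0,250],[100,400,350,400,.1,200],[50,200,450,350,-.1,150]):
    s=least_squares(f,x0);print(np.round(s.x,3),s.cost)
E
python3 k.py
```

```text
[1.42910e+01 1.97603e+02 4.36469e+02 3.97125e+02 8.60000e-02 2.54108e+02] 0.18031985019516186
[1.42910e+01 1.97603e+02 4.36469e+02 3.97125e+02 8.60000e-02 2.54108e+02] 0.18031985019552135
[1.42910e+01 1.97603e+02 4.36469e+02 3.97125e+02 8.60000e-02 2.54108e+02] 0.18031985019586627
```

Emit:
{"api": "step_arm", "payload": {"plan": "0 -5 0 0 60;0 -10 0 0 60;0 -15 0 0 60;0 -20 0 0 60;0 -25 0 0 60;0 -30 0 0 60;0 -35 0 0 60;0 -39 0 0 60;0 -42 0 0 60;0 -44 0 0 60"}}

```text
time_s: 3.3
eef_pos: [62.2, 195.3, 267.1]
ee_rot: [0.008, 0.152, 0.988, 0.032]
force: [0.5, 0.2, 0.5]
grip_width: 0.604
```

```bash
python3 -c "
from h import *
st()"
```

```text
t 3.3 p [ 62.2 195.3 267.1] j [ 0.604 -0.604  2.179  0.036  1.511 -0.663] F [0.5 0.2 0.5] g 0.604
tilt 3.79
[[-0.954  0.3    0.025]
 [ 0.301  0.952  0.061]
 [-0.006  0.066 -0.998]]
```

Emit:
{"api": "step_arm", "payload": {"plan": "0 -3 -2 0 60;0 -6 -4 0 60;0 -9 -6 0 60;0 -13 -8 0 60"}}

```text
time_s: 3.7
eef_pos: [45.5, 124.8, 319.2]
ee_rot: [0.009, 0.152, 0.988, 0.023]
force: [1.0, -0.2, 1.1]
grip_width: 0.599
```

```bash
python3 -c "
from h import *
st()"
```

```text
t 3.7 p [ 45.5 124.8 319.2] j [-0.062 -0.93   2.123  0.046  1.927 -1.311] F [ 1.  -0.2  1.1] g 0.599
tilt 2.78
[[-0.954  0.3    0.024]
 [ 0.3    0.953  0.042]
 [-0.01   0.047 -0.999]]
```

Emit:
{"api": "step_arm", "payload": {"plan": "-5 0 0 0 60;-10 0 0 0 60;-15 0 0 0 60;-20 0 0 0 60;-25 0 0 0 60;-26.6 -3.5 0 0 60;-27.6 -8.4 0 0 60;-28.6 -13.3 0 0 60;-29.6 -18.2 0 0 60;-30.6 -23.1 0 0 60"}}

```text
time_s: 4.7
eef_pos: [268.3, -186.8, 310.3]
ee_rot: [0.007, 0.153, 0.988, 0.019]
force: [1.8, -0.3, 0.8]
grip_width: 0.599
```

Emit:
{"api": "step_arm", "payload": {"plan": "-1 -5 0 0 60;-1.5 -10 0 0 60;-1.5 -15 0 0 60;-1.5 -20 0 0 60;-1.5 -25 0 0 60;-1.2 -30 0 0 60;-1 -35 0 0 60;-.5 -40 0 0 60;0 -45 0 0 60;0 -50 0 0 60"}}

```text
time_s: 5.7
eef_pos: [117.8, -660.8, 289.2]
ee_rot: [0.005, 0.153, 0.988, 0.018]
force: [0.0, -0.7, 1.5]
grip_width: 0.601
```

```bash
python3 -c "
from h import *
st()"
```

```text
t 5.7 p [ 117.8 -660.8  289.2] j [-1.574  0.663  0.818  0.015  1.696 -2.837] F [ 0.  -0.7  1.5] g 0.601
tilt 2.18
[[-0.953  0.301  0.015]
 [ 0.302  0.953  0.035]
 [-0.003  0.038 -0.999]]
```

Emit:
{"api": "step_arm", "payload": {"plan": "0 -5 0 2 60;0 -10 0 4 60;0 -15 0 4 60;0 -20 0 4 60;0 -25 0 4 60"}}

```text
time_s: 6.2
eef_pos: [53.6, -777.0, 248.7]
ee_rot: [0.007, 0.187, 0.982, 0.007]
force: [-0.0, 0.2, 2.0]
grip_width: 0.599
```

```bash
python3 -c "
from h import *
st()"
```

```text
t 6.2 p [  53.6 -777.   248.7] j [-1.657  1.062  0.186  0.016  1.905 -2.846] F [-0.   0.2  2. ] g 0.599
tilt 1.14
[[-0.93   0.367  0.016]
 [ 0.367  0.93   0.011]
 [-0.011  0.016 -1.   ]]
```

Emit:
{"api": "step_arm", "payload": {"plan": "-1.1 4.9 1 0 60;-2.2 9.8 2 0 60;-3.3 14.7 3 0 60;-4.4 19.6 4 0 60;-5.5 24.5 5 0 60;-6.6 29.4 6 0 60;-7.7 34.3 7 0 60;-8.8 39.2 8 0 60;-9.9 44.1 9 0 60;-11 49 10 0 60"}}

```text
time_s: 7.2
eef_pos: [307.7, -408.5, 173.8]
ee_rot: [0.011, 0.187, 0.982, 0.003]
force: [1.3, -1.0, -0.1]
grip_width: 0.598
```

Emit:
{"api": "step_arm", "payload": {"plan": "-1.1 4.9 1 0 50;-2.2 9.8 2 0 50;-3.3 14.7 3 0 50;-3.7 16.7 4 0 50;-3.7 16.7 4 0 50;-3.7 16.7 4 0 50"}}

```text
time_s: 7.8
eef_pos: [403.6, -267.2, 136.0]
ee_rot: [0.01, 0.186, 0.982, 0.006]
force: [0.0, -0.1, -0.5]
grip_width: 0.502
```

```bash
python3 - <<'E'
from h import *
s,M=st()
p,d=cap('side');q=proj('side',s['eef_pos'])[0];print(q)
a,_=cap('top');qt=proj('top',s['eef_pos'])[0];print(qt)
c=cv2.resize(p[260:400,240:400],None,fx=3.7,fy=3.7)[:,:,::-1];e=cv2.resize(a[230:330,340:420],None,fx=5,fy=5.18)[:,:,::-1]
h=min(len(c),len(e));cv2.imwrite('pics/g1.png',cv2.resize(np.hstack([c[:h,:],e[:h,:]]),(790,400)))
E
```

```text
t 7.8 p [ 403.6 -267.2  136. ] j [-0.839  0.318  1.759  0.025  1.055 -2.048] F [ 0.  -0.1 -0.5] g 0.502
tilt 1.37
[[-0.931  0.365  0.023]
 [ 0.366  0.931  0.008]
 [-0.018  0.016 -1.   ]]
[299.3485839  313.55176429]
[399.14107278 294.64728815]
```

View pics/g1.png

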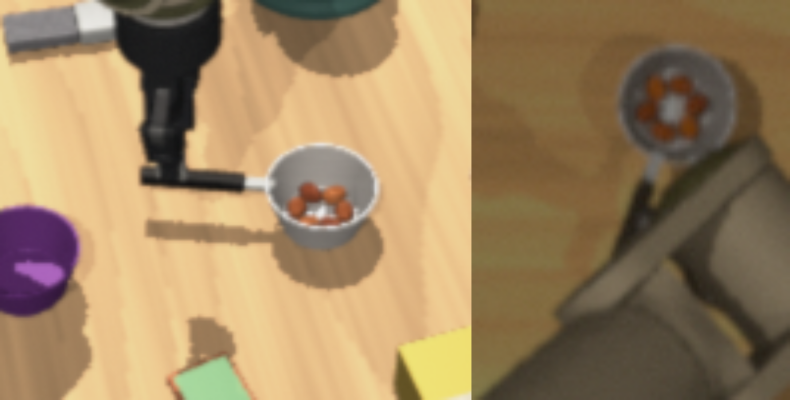

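Emit:
{"api": "step_arm", "payload": {"plan": "-0.8 5 2 0 50;-0.8 5.3 6 0 50;-0.8 5.3 10 0 50;-0.8 5.3 11.6 0 50;-0.8 5.3 11.6 0 50;-0.8 5.3 11.6 0 0;-0.8 5.3 11.6 0 0;-0.8 5.3 11.6 0 0;-0.8 5.3 11.6 0 0;-0.8 5.3 11.6 0 0", "grip_force": 20}}

```text
time_s: 8.9
eef_pos: [431.4, -218.0, 18.4]
ee_rot: [0.008, 0.187, 0.982, 0.008]
force: [0.1, -1.2, 2.9]
grip_width: 0.159
```

```bash
python3 -c "
from h import *
st()"
```

```text
t 8.9 p [ 431.4 -218.    18.4] j [-0.723  0.512  1.851  0.032  0.774 -1.94 ] F [ 0.1 -1.2  2.9] g 0.159
tilt 1.3
[[-0.93   0.367  0.018]
 [ 0.367  0.93   0.013]
 [-0.012  0.019 -1.   ]]
```

Emit:
{"api": "step_arm", "payload": {"plan": "0 0 -1 0 0;0 0 -2 0 0;0 0 -3 0 0;0 0 -4 0 0;0 0 -5 0 0;0 0 -5 0 0"}}

```text
time_s: 9.5
eef_pos: [430.6, -218.6, 69.1]
ee_rot: [0.008, 0.187, 0.982, 0.008]
force: [-0.4, 0.3, -2.2]
grip_width: 0.164
```

```bash
cat >> h.py <<'E'
def crop(n,c,w,h,fn,k=None):
    p,d=cap(n);x,y=int(c[0]-w/2),int(c[1]-h/2);x=max(0,min(640-w,x));y=max(0,min(480-h,y))
    k=k or min(780/w,560/h)
    cv2.imwrite('pics/'+fn,cv2.resize(p[y:y+h,x:x+w],None,fx=k,fy=k,interpolation=cv2.INTER_CUBIC)[:,:,::-1]);print('crop',x,y,k);return p,d
E
python3 - <<'E'
from h import *
s,M=st()
p,d=crop('side',(345,320),160,120,'l1.png')
W=world('side',d)
# heights along heading H
H=np.array([.93,-.367]);g=np.array(s['eef_pos'])[:2]
along=(W[...,:2]-g)@H; lat=(W[...,:2]-g)@np.array([.367,.93])
for a in range(20,170,10):
    m=(abs(along-a)<5)&(abs(lat)<50)&(W[...,2]>3)
    z=W[...,2][m]
    if len(z):print(a,len(z),np.round(np.percentile(z,[5,50,97])))
E
```

```text
t 9.5 p [ 430.6 -218.6   69.1] j [-0.725  0.42   1.822  0.028  0.894 -1.938] F [-0.4  0.3 -2.2] g 0.164
tilt 1.31
[[-0.93   0.367  0.019]
 [ 0.367  0.93   0.013]
 [-0.013  0.019 -1.   ]]
crop 265 260 4.666666666666667
20 505 [  5. 286. 380.]
30 534 [  5. 289. 372.]
40 282 [  4. 336. 367.]
50 182 [  4. 330. 359.]
60 171 [  4.  70. 342.]
70 160 [ 4. 48. 81.]
80 166 [ 4. 44. 77.]
90 183 [ 4. 46. 74.]
100 177 [ 4. 46. 74.]
110 165 [ 4. 45. 72.]
120 149 [ 3. 42. 68.]
130 111 [ 4. 51. 64.]
140 63 [ 3. 55. 66.]
150 45 [3. 4. 6.]
160 38 [3. 4. 8.]
```

View pics/l1.png

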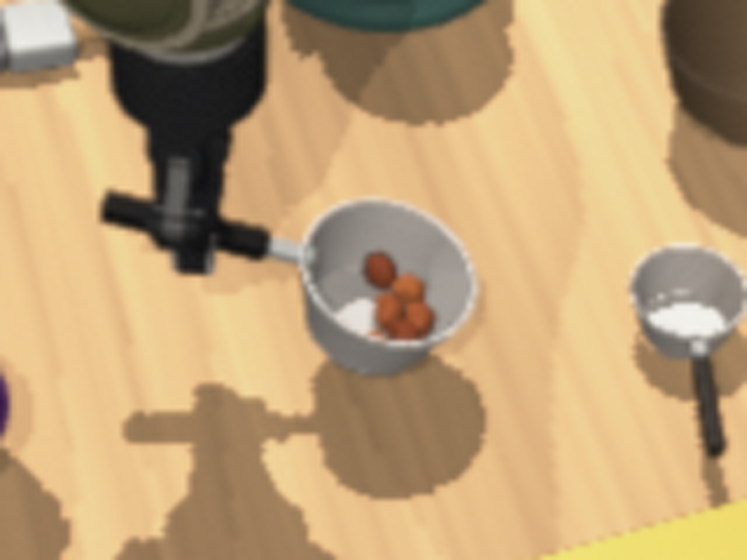

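At 20 N the cup droops slowly, about 14° so far, with all lumps still in it. Since the tool can't tilt, I'll use this pivoting in the pads for the pour. I'll grip firmly, lift, and carry it over the bowl with the heading turned to -y.

Emit:
{"api": "step_arm", "payload": {"plan": "0 0 0 0 0;0 0 0 0 0;0 0 -3 0 0;0 0 -7 0 0;0 0 -11 0 0;0 0 -15 0 0;0 0 -18 0 0;0 0 -19 0 0;0 1 -19 0 0;-.2 4 -19 0 0", "grip_force": 60}}

```text
time_s: 10.55
eef_pos: [442.8, -184.5, 256.3]
ee_rot: [0.005, 0.188, 0.982, 0.009]
force: [0.1, 1.1, -2.2]
grip_width: 0.152
```

Emit:
{"api": "step_arm", "payload": {"plan": "-.2 3.5 0 6 0;-.5 7 0 12 0;-.8 11 0 20 0;-1 15 0 28 0;-1.3 19 0 36 0;-1.6 23 0 44 0;-1.9 27 0 52 0;-2.2 31 0 60 0;-2.5 34 0 66 0;-2.7 36 0 68.5 0"}}

```text
time_s: 11.55
eef_pos: [600.3, 143.5, 262.5]
ee_rot: [-0.001, 0.708, 0.706, 0.01]
force: [0.9, -0.3, -2.4]
grip_width: 0.153
```

```bash
python3 - <<'E'
from h import *
s,M=st()
p,d=crop('side',(390,230),200,150,'b1.png')
print(proj('side',[[608,49,156]]))
W=world('side',d)
g=np.array(s['eef_pos'])[:2];H=-M[:2,0]/np.linalg.norm(M[:2,0]);L=np.array([-H[1],H[0]])
along=(W[...,:2]-g)@H; lat=(W[...,:2]-g)@L
for a in range(40,165,8):
    m=(abs(along-a)<4)&(abs(lat)<50)&(W[...,2]>170)&(W[...,2]<300)
    z=W[...,2][m]
    if len(z):print(a,len(z),np.round(np.percentile(z,[5,50,97])))
E
```

```text
t 11.55 p [600.3 143.5 262.5] j [0.039 0.496 1.152 0.015 1.481 0.04 ] F [ 0.9 -0.3 -2.4] g 0.153
tilt 1.13
[[ 0.002  1.     0.012]
 [ 1.    -0.002  0.015]
 [ 0.015  0.012 -1.   ]]
crop 290 155 3.7333333333333334
[[347.9982402  204.34486987]]
40 18 [273. 278. 285.]
48 10 [262. 275. 279.]
56 181 [230. 255. 275.]
64 176 [228. 248. 273.]
72 120 [225. 242. 272.]
80 80 [223. 244. 270.]
88 50 [228. 241. 267.]
96 74 [226. 238. 264.]
104 72 [228. 236. 263.]
112 60 [213. 235. 261.]
120 45 [214. 227. 260.]
128 49 [226. 236. 257.]
136 54 [239. 249. 257.]
144 7 [251. 253. 257.]
```

View pics/b1.png

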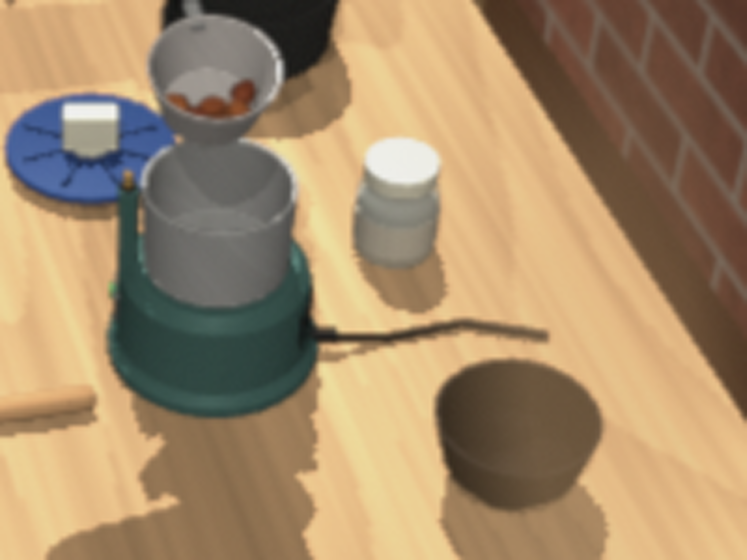

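Emit:
{"api": "step_arm", "payload": {"plan": "0 .8 0 0 0;0 .8 0 0 0;0 .8 -3 0 0;0 .8 -6 0 0;0 .8 -7 0 0;0 .8 -7 0 0;0 .8 -4 0 0;0 .8 -1 0 0;0 .8 0 0 0;0 .8 0 0 0", "grip_force": 20}}

```text
time_s: 12.6
eef_pos: [607.8, 140.2, 263.6]
ee_rot: [-0.001, 0.707, 0.707, 0.009]
force: [-0.2, 0.2, -1.9]
grip_width: 0.149
```

```bash
cat >> h.py <<'E'
def pitch(s,M,W,zmin=100):
    # rim plane fit of the cup top edge: print profile of max z along heading
    g=np.array(s['eef_pos']);H=-M[:2,0]/np.linalg.norm(M[:2,0]);L=np.array([-H[1],H[0]])
    al=(W[...,:2]-g[:2])@H; la=(W[...,:2]-g[:2])@L;z=W[...,2]-(g[2]+18.7)
    for a in range(-80,170,10):
        m=(abs(al-a)<5)&(abs(la)<50)&(W[...,2]>zmin)&(z<45)
        if m.sum()>3:print(a,m.sum(),np.round(np.percentile(z[m],[3,50,97])))
E
python3 - <<'E'
from h import *
s,M=st()
p,d=cap('side','b2.png');pitch(s,M,world('side',d),165)
E
```

```text
t 12.6 p [607.8 140.2 263.6] j [0.033 0.512 1.125 0.014 1.492 0.033] F [-0.2  0.2 -1.9] g 0.149
tilt 1.09
[[ 0.001  1.     0.012]
 [ 1.    -0.001  0.014]
 [ 0.015  0.012 -1.   ]]
-20 5 [12. 15. 36.]
-10 43 [ 9. 34. 45.]
0 72 [-6. 22. 43.]
10 227 [-10.  26.  44.]
20 42 [-2. 19. 44.]
30 26 [-9.  1.  6.]
40 16 [-7. -5.  4.]
50 47 [-49. -20.  -4.]
60 263 [-54. -31.  -6.]
70 167 [-55. -38.  -8.]
80 90 [-58. -35. -10.]
90 85 [-56. -43. -15.]
100 89 [-55. -45. -17.]
110 75 [-66. -46. -20.]
120 60 [-68. -53. -23.]
130 60 [-54. -41. -22.]
140 45 [-40. -30. -25.]
```

Emit:
{"api": "step_arm", "payload": {"plan": "-5 0 0 0 0;-10 0 0 0 0;-15 0 0 0 0;-18.6 0 2 0 0;-18.6 0 6 0 0;-18.6 0 10 0 0;-18.6 0 12 0 0;-18.6 0 12 0 0", "grip_force": 30}}

```text
time_s: 13.45
eef_pos: [609.9, -43.7, 141.6]
ee_rot: [-0.001, 0.707, 0.707, 0.01]
force: [1.0, 0.2, -1.1]
grip_width: 0.155
```

```bash
python3 - <<'E'
from h import *
s,M=st()
p,d=crop('side',(370,250),160,120,'b3.png');pitch(s,M,world('side',d),15)
E
```

```text
t 13.45 p [609.9 -43.7 141.6] j [-0.271  0.571  1.351  0.02   1.21  -0.277] F [ 1.   0.2 -1.1] g 0.155
tilt 1.18
[[ 0.001  1.     0.013]
 [ 1.    -0.001  0.016]
 [ 0.016  0.013 -1.   ]]
crop 290 190 4.666666666666667
-70 32 [-74. -40.  -3.]
-60 102 [-79. -48.  -3.]
-50 178 [-86. -51.  -4.]
-40 276 [-134.  -73.  -19.]
-30 278 [-142.  -96.  -74.]
-20 108 [-145. -117.  -78.]
-10 53 [-58.  35.  44.]
0 67 [-4. 23. 41.]
10 227 [-10.  25.  43.]
20 41 [-6.  6. 43.]
30 21 [-8.  1.  4.]
40 22 [-10.  -3.   3.]
50 46 [-47. -16.  -3.]
60 253 [-53. -30.  -7.]
70 180 [-57. -44. -10.]
80 129 [-59. -46. -11.]
90 85 [-61. -42. -14.]
100 114 [-58. -45. -18.]
110 105 [-61. -46. -20.]
120 71 [-67. -47. -21.]
130 41 [-52. -35. -24.]
140 30 [-38. -30. -25.]
```

View pics/b3.png

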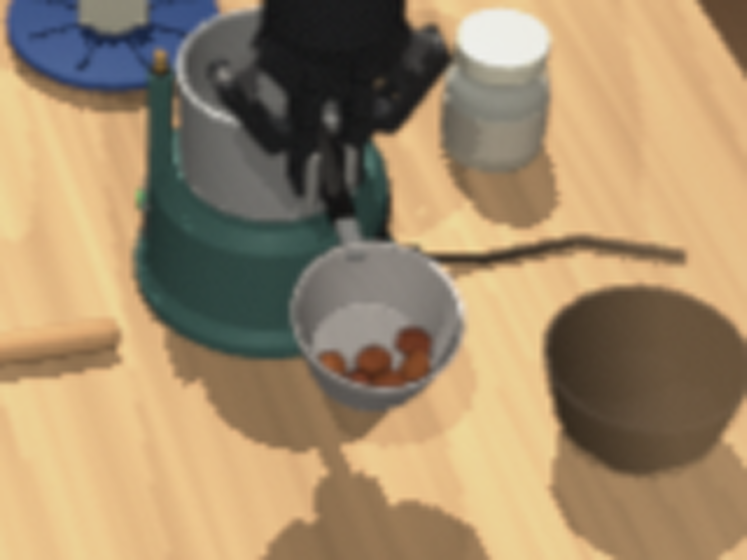

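Emit:
{"api": "step_arm", "payload": {"plan": "0 0 .5 0 0;.1 0 1 0 0;.4 0 1.4 0 0;.6 0 1.8 0 0;.8 0 2.2 0 0;1.0 0 2.6 0 0;1.0 0 2.6 0 0", "grip_force": 20}}

```text
time_s: 14.2
eef_pos: [612.3, -34.9, 119.5]
ee_rot: [0.004, 0.707, 0.707, 0.012]
force: [-0.3, -8.1, 5.9]
grip_width: 0.153
```

```bash
python3 - <<'E'
from h import *
s,M=st()
p,d=cap('side');pitch(s,M,world('side',d),8)
E
```

```text
t 14.2 p [612.3 -34.9 119.5] j [-0.255  0.594  1.376  0.018  1.154 -0.261] F [-0.3 -8.1  5.9] g 0.153
tilt 1.39
[[ 0.001  1.     0.022]
 [ 1.    -0.001  0.011]
 [ 0.011  0.022 -1.   ]]
-60 28 [-54. -34.   3.]
-50 91 [-55. -34.  13.]
-40 158 [-84. -38.   3.]
-30 241 [-114.  -58.    5.]
-20 308 [-126.  -80.  -52.]
-10 186 [-129.  -83.   43.]
0 76 [-13.  21.  41.]
10 230 [-9. 26. 44.]
20 39 [-13.   3.  42.]
30 31 [-15.  -7.   2.]
40 89 [-72. -57. -12.]
50 222 [-77. -59. -22.]
60 177 [-83. -72. -24.]
70 108 [-89. -68. -33.]
80 145 [-94. -73. -41.]
90 134 [-98. -79. -46.]
100 75 [-92. -79. -52.]
110 40 [-83. -71. -59.]
120 35 [-77. -72. -64.]
130 4 [-124.  -71.  -68.]
```

Emit:
{"api": "step_arm", "payload": {"plan": "0 0 .5 0 0;.2 0 1 0 0;.4 0 1.4 0 0;.6 0 1.7 0 0;.6 0 1.7 0 0"}}

```text
time_s: 14.75
eef_pos: [613.5, -31.1, 104.1]
ee_rot: [0.006, 0.707, 0.707, 0.011]
force: [0.2, -19.2, 11.6]
grip_width: 0.152
```

```bash
python3 - <<'E'
from h import *
s,M=st()
p,d=crop('side',(370,250),160,120,'b4.png');pitch(s,M,world('side',d),8)
E
```

```text
t 14.75 p [613.5 -31.1 104.1] j [-0.246  0.611  1.39   0.014  1.118 -0.251] F [  0.2 -19.2  11.6] g 0.152
tilt 1.46
[[ 0.001  1.     0.025]
 [ 1.    -0.001  0.007]
 [ 0.007  0.025 -1.   ]]
crop 290 190 4.666666666666667
-60 4 [-38. -37.  12.]
-50 53 [-40. -21.  15.]
-40 99 [-50. -26.   9.]
-30 200 [-101.  -38.   32.]
-20 269 [-108.  -65.  -35.]
-10 315 [-111.  -75.   40.]
0 90 [-111.   22.   40.]
10 230 [-8. 24. 43.]
20 60 [-79.   0.  42.]
30 140 [-87. -74.  -6.]
40 190 [-98. -84. -18.]
50 140 [-103.  -74.  -33.]
60 157 [-107.  -90.  -46.]
70 152 [-113.  -97.  -58.]
80 96 [-113.  -99.  -66.]
90 73 [-108.  -98.  -78.]
100 48 [-106. -100.  -90.]
110 4 [-113.  -97.  -89.]
```

View pics/b4.png

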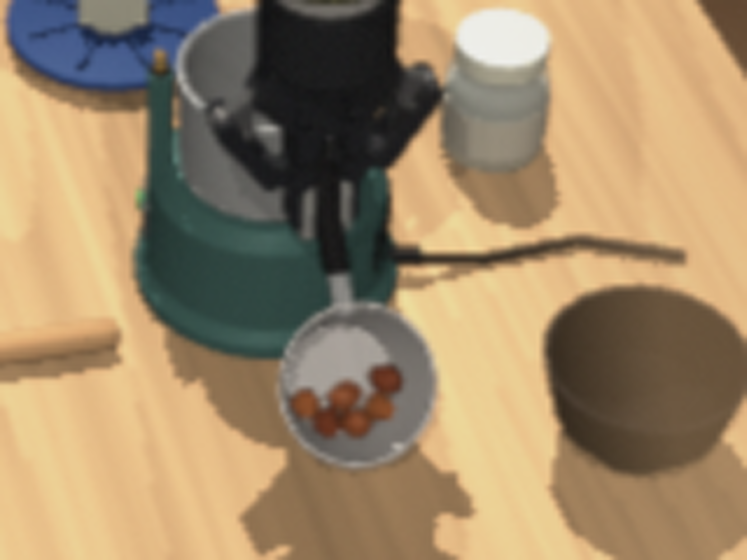

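Emit:
{"api": "step_arm", "payload": {"plan": "-.5 0 0 0 0;-.5 0 -1 0 0;-.5 0 -5 0 0;-.5 0 -10 0 0;-.5 0 -15 0 0;0 0 -18.5 0 0;4.5 0 -18.7 0 0;9 0 -18.7 0 0;13 0 -18.7 0 0;14.3 0 -18.7 0 0", "grip_force": 60}}

```text
time_s: 15.8
eef_pos: [607.5, 116.9, 290.1]
ee_rot: [0.001, 0.706, 0.708, 0.012]
force: [0.9, 0.1, -2.6]
grip_width: 0.152
```

```bash
python3 - <<'E'
from h import *
s,M=st()
p,d=cap('side','b5.png');pitch(s,M,world('side',d),160)
E
```

```text
t 15.8 p [607.5 116.9 290.1] j [-0.005  0.487  1.096  0.015  1.541 -0.009] F [ 0.9  0.1 -2.6] g 0.152
tilt 1.33
[[-0.004  1.     0.017]
 [ 1.     0.003  0.015]
 [ 0.015  0.017 -1.   ]]
-10 40 [-4. 36. 44.]
0 83 [-13.  25.  43.]
10 275 [-8. 25. 43.]
20 62 [-79.   1.  44.]
30 184 [-89. -72.  -3.]
40 227 [-100.  -84.  -23.]
50 192 [-106.  -87.  -35.]
60 97 [-102.  -79.  -42.]
70 92 [-106.  -91.  -55.]
80 144 [-109.  -95.  -69.]
90 73 [-108.  -98.  -79.]
100 42 [-106. -100.  -89.]
110 4 [-148. -121.  -95.]
```

Emit:
{"api": "step_arm", "payload": {"plan": "0 0 3 0 0;0 0 6.4 0 0;-.6 0 6.2 0 0;-1.6 0 5.5 0 0;-2.6 0 4.8 0 0;-3.6 0 4.2 0 0;-4.7 0 3.6 0 0;-5.8 0 3.1 0 0;-6.9 0 2.7 0 0;-6.9 0 2.7 0 0", "grip_force": 20}}

```text
time_s: 16.85
eef_pos: [608.6, 42.8, 265.0]
ee_rot: [0.002, 0.708, 0.706, 0.012]
force: [-3.9, 3.0, 1.9]
grip_width: 0.148
```

```bash
python3 - <<'E'
from h import *
s,M=st()
p,d=crop('side',(355,200),140,105,'b6.png');pitch(s,M,world('side',d),140)
E
```

```text
t 16.85 p [608.6  42.8 265. ] j [-0.129  0.475  1.178  0.017  1.471 -0.128] F [-3.9  3.   1.9] g 0.148
tilt 1.39
[[ 0.002  1.     0.02 ]
 [ 1.    -0.002  0.014]
 [ 0.014  0.02  -1.   ]]
crop 285 147 5.333333333333333
-50 22 [-141. -131. -123.]
-40 15 [-142. -129. -123.]
-30 11 [-143. -131. -125.]
-20 94 [-120.  -96.  -69.]
-10 226 [-125. -104.   41.]
0 223 [-133. -111.   42.]
10 495 [-131.    6.   42.]
20 248 [-136.  -81.   35.]
30 174 [-140. -126.  -87.]
40 105 [-143. -132. -121.]
50 71 [-144. -133. -122.]
```

View pics/b6.png

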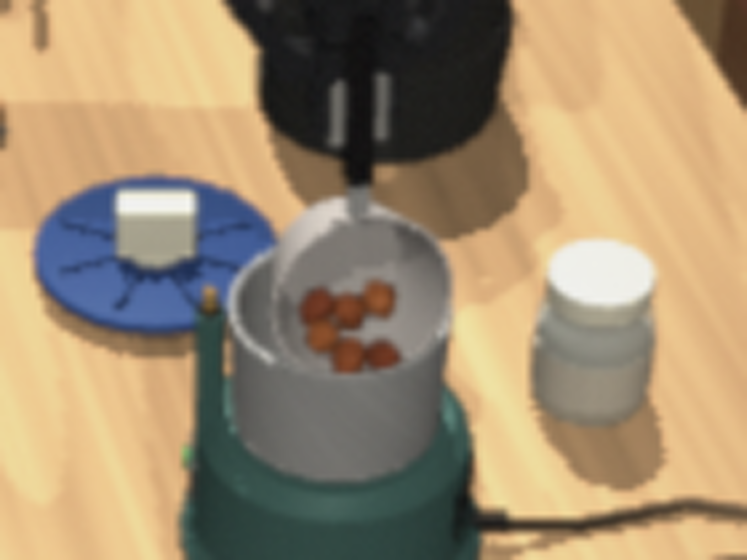

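Emit:
{"api": "step_arm", "payload": {"plan": "-1.2 -.3 -.3 0 0;-2.4 -.4 -.5 0 0;-3.6 -.4 -.5 0 0;-4.8 -.4 -.3 0 0;-6 -.4 0 0 0;-7.2 -.4 .3 0 0;-8.4 -.4 .7 0 0;-9.5 -.4 1.2 0 0;-9.5 -.4 1.2 0 0"}}

```text
time_s: 17.8
eef_pos: [605.4, -52.1, 248.8]
ee_rot: [0.002, 0.708, 0.706, 0.012]
force: [4.1, 1.0, 2.3]
grip_width: 0.158
```

```bash
python3 - <<'E'
from h import *
s,M=st()
p,d=crop('side',(355,200),140,105,'b7.png');pitch(s,M,world('side',d),140)
E
```

```text
t 17.8 p [605.4 -52.1 248.8] j [-0.286  0.478  1.215  0.019  1.434 -0.286] F [4.1 1.  2.3] g 0.158
tilt 1.37
[[ 0.003  1.     0.02 ]
 [ 1.    -0.003  0.014]
 [ 0.014  0.02  -1.   ]]
crop 285 147 5.333333333333333
-80 146 [-125. -112.  -50.]
-70 165 [-124. -110.  -40.]
-60 137 [-125.  -98.  -39.]
-50 179 [-127. -111.  -43.]
-40 72 [-122.  -56.  -44.]
-30 56 [-60. -51. -46.]
-10 42 [-27.  38.  45.]
0 71 [-16.  15.  42.]
10 268 [-12.  28.  43.]
20 53 [ 2. 35. 44.]
30 19 [32. 38. 44.]
```

View pics/b7.png

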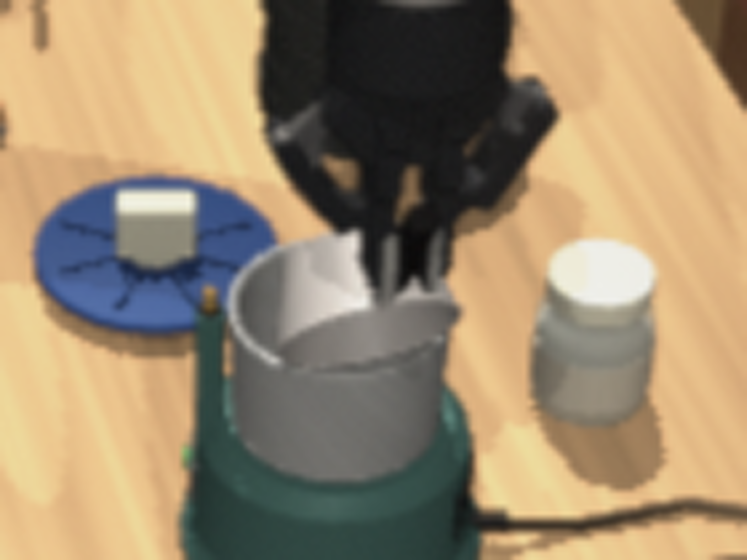

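Emit:
{"api": "step_arm", "payload": {"plan": "0 0 0 0 0;1.5 0 0 0 0;2.5 0 -1 0 0;1.5 0 -1 0 0;2.5 0 -2 0 0;1.5 0 -3 0 0;2.5 0 -5 0 0;2.5 0 -8 0 0;2.5 0 -9 0 0;2.5 0 -9 0 0", "grip_force": 60}}

```text
time_s: 18.85
eef_pos: [603.5, -27.0, 339.8]
ee_rot: [0.002, 0.707, 0.707, 0.012]
force: [0.4, -0.2, -1.9]
grip_width: 0.148
```

```bash
python3 - <<'E'
from h import *
s,M=st()
p,d=cap('side');cap('top')
c=[]
hs=cv2.cvtColor(p,cv2.COLOR_RGB2HSV)
W=world('side',d)
for r in spotter.regions_of('side','lump0_center')+spotter.regions_of('top','lump0_center'):print(r['conf'],np.round(r['extent']))
x=p[130:240,285:425];cv2.imwrite('pics/b8.png',cv2.resize(x,None,fx=5.3,fy=5.3,interpolation=2)[:,:,::-1])
pitch(s,M,W,160)
E
```

```text
t 18.85 p [603.5 -27.  339.8] j [-0.246  0.444  1.036  0.018  1.646 -0.244] F [ 0.4 -0.2 -1.9] g 0.148
tilt 1.37
[[ 0.001  1.     0.02 ]
 [ 1.    -0.001  0.014]
 [ 0.014  0.02  -1.   ]]
-80 152 [-124. -110.  -55.]
-70 156 [-123. -105.  -39.]
-60 92 [-108.  -65.  -41.]
-50 78 [-91. -55. -41.]
-40 78 [-76. -53. -43.]
-30 66 [-197.  -51.  -45.]
-20 17 [-198. -195.  -38.]
-10 49 [-29.  37.  44.]
0 75 [-19.  12.  44.]
10 298 [-11.  26.  44.]
20 66 [10. 34. 44.]
30 18 [28. 37. 40.]
```

View pics/b8.png

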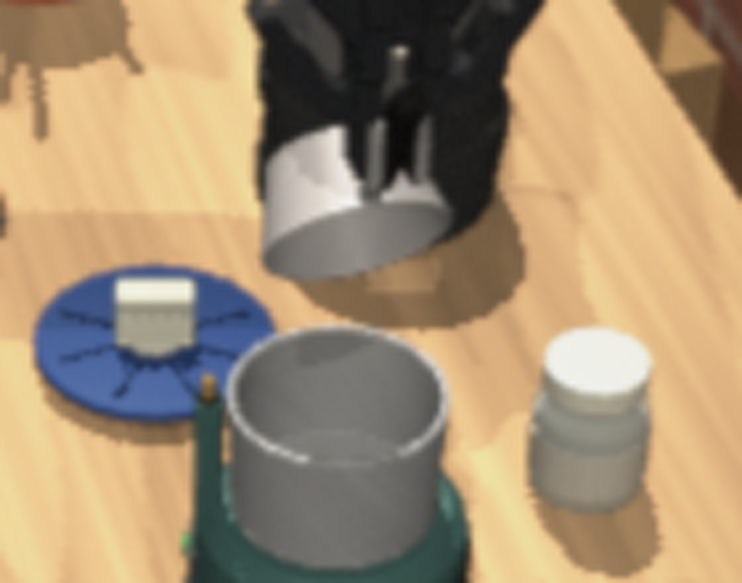

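Emit:
{"api": "step_arm", "payload": {"plan": "-4 0 0 0 0;-8 0 0 0 0;-10 0 1 0 0;-10.2 0 5 0 0;-10.2 0 10 0 0;-10.2 0 14.2 0 0;-10.2 0 14.2 0 0"}}

```text
time_s: 19.75
eef_pos: [602.9, -125.5, 188.4]
ee_rot: [-0.005, 0.707, 0.707, 0.009]
force: [0.1, 0.2, -1.2]
grip_width: 0.151
```

Emit:
{"api": "step_arm", "payload": {"plan": "1.3 0 0 0 0;2.6 0 0 0 0;3.9 0 0 0 0;5.2 0 0 0 0;6.5 0 0 0 0;7.8 0 0 0 0;9.1 0 0 0 0;10.4 0 0 0 0;11.4 0 0 0 0;11.4 0 0 0 0", "grip_force": 20}}

```text
time_s: 20.75
eef_pos: [606.8, -11.7, 200.1]
ee_rot: [0.004, 0.707, 0.707, 0.012]
force: [1.5, -3.7, 0.3]
grip_width: 0.152
```

```bash
python3 - <<'E'
from h import *
s,M=st()
p,d=cap('side','b9.png');W=world('side',d);pitch(s,M,W,40)
E
```

```text
t 20.75 p [606.8 -11.7 200.1] j [-0.219  0.505  1.3    0.017  1.317 -0.225] F [ 1.5 -3.7  0.3] g 0.152
tilt 1.47
[[-0.001  1.     0.023]
 [ 1.     0.001  0.012]
 [ 0.012  0.023 -1.   ]]
-80 25 [-128. -105.  -61.]
-50 18 [-135. -106.  -62.]
-40 49 [-135.  -97.  -61.]
-30 114 [-134.  -95.  -60.]
-20 179 [-150.  -96.  -61.]
-10 198 [-170.  -79.   40.]
0 238 [-176.  -87.   42.]
10 569 [-170.  -13.   42.]
20 246 [-132. -101.   33.]
30 169 [-130.  -89.  -19.]
40 145 [-131. -115.  -55.]
50 113 [-132. -118.  -82.]
60 58 [-131. -124. -107.]
```

Emit:
{"api": "step_arm", "payload": {"plan": "-3 0 0 0 0;-7 -1 0 0 0;-11 -3 1 0 0;-15 -5.5 2 0 0;-19 -8 4 0 0;-22.5 -10.2 5.5 0 0;-23.8 -10.8 6.6 0 0;-23.8 -10.8 6.6 0 0", "grip_force": 45}}

```text
time_s: 21.6
eef_pos: [498.1, -250.3, 124.9]
ee_rot: [0.0, 0.708, 0.706, 0.011]
force: [0.8, 0.4, -1.9]
grip_width: 0.15
```

```bash
python3 - <<'E'
from h import *
s,M=st()
p,d=cap('side','c1.png');W=world('side',d);pitch(s,M,W,4)
a,d=cap('top','tb.png');
for r in spotter.regions_of('top','lump0_center'):print(r['conf'],np.round(r['extent']))
print(proj('top',[608,49,100]))
E
```

```text
t 21.6 p [ 498.1 -250.3  124.9] j [-0.686  0.482  1.545  0.025  1.113 -0.694] F [ 0.8  0.4 -1.9] g 0.15
tilt 1.31
[[ 0.003  1.     0.016]
 [ 1.    -0.003  0.016]
 [ 0.016  0.016 -1.   ]]
-80 24 [-140. -139. -135.]
-70 21 [-139. -138. -137.]
-60 18 [-139. -138. -137.]
-50 13 [-139. -138. -135.]
-40 10 [-139. -138. -137.]
-30 4 [-139. -138. -138.]
-20 4 [-139. -136. -135.]
-10 41 [-138.   37.   45.]
0 145 [-127.  -71.   43.]
10 618 [-123.   -4.   43.]
20 277 [-132.  -93.   13.]
30 238 [-134. -108.  -24.]
40 182 [-137. -115.  -54.]
50 164 [-139. -123.  -87.]
60 90 [-139. -127. -106.]
70 35 [-139. -139. -136.]
80 20 [-139. -139. -136.]
90 33 [-139. -138. -137.]
100 29 [-139. -139. -137.]
110 21 [-140. -139. -137.]
120 33 [-139. -138. -136.]
130 28 [-139. -138. -137.]
140 30 [-140. -139. -137.]
150 32 [-139. -139. -136.]
160 26 [-139. -139. -137.]
[[291.51980333 225.20384869]]
```

Emit:
{"api": "step_arm", "payload": {"plan": "1.9 0 1 0 0;4.2 0 1.8 0 0;6 0 2.7 0 0;7.4 0 3.7 0 0;8.7 0 4.8 0 0;9.9 0 6.2 0 0;11.2 0 8.3 0 0;11.7 0 9.4 0 0;12.1 0 10.5 0 0;12.1 0 10.5 0 0", "grip_force": 20}}

```text
time_s: 22.75
eef_pos: [501.8, -125.5, 22.7]
ee_rot: [0.002, 0.706, 0.708, 0.012]
force: [1.2, 3.3, 6.2]
grip_width: 0.153
```

```bash
python3 - <<'E'
from h import *
s,M=st()
p,d=crop('side',(345,300),180,135,'c2.png');W=world('side',d);pitch(s,M,W,4)
E
```

```text
t 22.75 p [ 501.8 -125.5   22.7] j [-0.483  0.557  1.751  0.029  0.824 -0.505] F [1.2 3.3 6.2] g 0.153
tilt 1.34
[[-0.003  1.     0.019]
 [ 1.     0.002  0.014]
 [ 0.014  0.019 -1.   ]]
crop 255 232 4.148148148148148
-70 6 [-37. -37. -35.]
-60 4 [-37. -37. -36.]
-50 10 [-37. -35. -34.]
-40 9 [-37. -37. -35.]
-30 13 [-37. -36. -34.]
-20 15 [-37. -35.  21.]
-10 67 [-37.  23.  43.]
0 84 [-37.  25.  43.]
10 223 [-36.  25.  44.]
20 43 [-37.  19.  44.]
30 36 [-36.  17.  24.]
40 22 [-37.   9.  15.]
50 53 [-36.   8.  15.]
60 255 [-32.  -8.  14.]
70 175 [-35. -18.  13.]
80 168 [-36. -27.  12.]
90 140 [-36. -30.  10.]
100 104 [-37. -32.  10.]
110 59 [-37. -30.   6.]
120 58 [-37. -26.   8.]
130 98 [-37. -18.   6.]
140 71 [-37. -34.   5.]
150 21 [-37. -36. -33.]
160 22 [-37. -36. -33.]
```

View pics/c2.png

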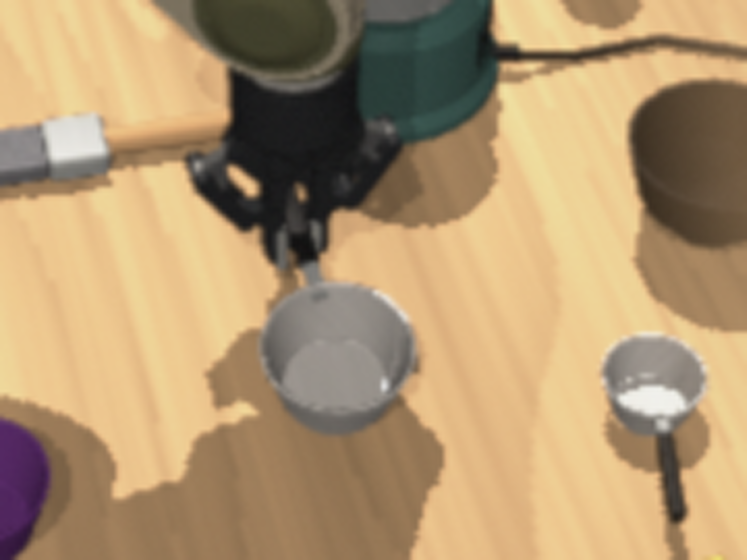

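Emit:
{"api": "step_arm", "payload": {"plan": "0 0 .2 0 0;0 0 .2 0 40;0 0 .2 0 40;0 0 .2 0 40;0 0 -2 0 40;0 0 -6 0 40;0 0 -11 0 40;0 0 -16 0 40;0 0 -18 0 40;0 0 -18 0 40"}}

```text
time_s: 23.8
eef_pos: [498.5, -130.1, 205.3]
ee_rot: [0.004, 0.707, 0.707, 0.012]
force: [0.0, 0.6, -0.3]
grip_width: 0.402
```

```bash
python3 - <<'E'
from h import *
s,M=st()
p,d=cap('side','d1.png');W=world('side',d);
m=(abs(W[...,0]-500)<60)&(W[...,1]<-172)&(W[...,1]>-300)&(W[...,2]>36)&(W[...,2]<70)
P=W[m];A=np.c_[P[:,:2],np.ones(len(P))];c=np.linalg.lstsq(A,P[:,2],rcond=None)[0];print('rim',len(P),P.mean(0),'slope deg',np.degrees(np.hypot(*c[:2])),np.percentile(P[:,2],[5,95]))
p,d=cap('top','d1t.png')
hs=cv2.cvtColor(p,cv2.COLOR_RGB2HSV)[200:250,265:320];print(p[210:226:3,280:304:3].tolist()[2])
c=cv2.resize(p[195:250,260:325],None,fx=9,fy=9,interpolation=2)[:,:,::-1];cv2.imwrite('pics/d1c.png',c)
for r in spotter.regions_of('top','lump0_center'):print(r['conf'],np.round(r['extent']))
E
```

```text
t 23.8 p [ 498.5 -130.1  205.3] j [-0.494  0.303  1.581  0.022  1.243 -0.5  ] F [ 0.   0.6 -0.3] g 0.402
tilt 1.45
[[ 0.     1.     0.022]
 [ 1.    -0.     0.012]
 [ 0.012  0.022 -1.   ]]
rim 297 [ 505.01922388 -209.69748812   43.19199232] slope deg 0.4441741916602094 [36.93501779 49.01114889]
[[63, 62, 58], [62, 59, 56], [65, 61, 55], [63, 61, 58], [91, 89, 87], [90, 89, 85], [82, 76, 70], [82, 53, 36]]
```

Emit:
{"api": "step_arm", "payload": {"plan": "4 .7 0 -8 60;8 1.4 0 -16 60;12.5 2.2 0 -24 60;17 3 0 -32 60;21.5 3.8 0 -40 60;26 4.7 0 -48 60;30.5 5.5 0 -56 60;35 6.3 0 -64 60;39.5 7.2 0 -72 60;41.8 7.6 1 -77.5 60"}}

```text
time_s: 24.95
eef_pos: [573.5, 291.8, 198.2]
ee_rot: [0.007, 0.105, 0.994, 0.008]
force: [0.5, -0.8, 0.2]
grip_width: 0.6
```

```bash
python3 - <<'E'
from h import *
s,M=st()
p,d=cap('side','e1.png');W=world('side',d)
def sel(x0,x1,y0,y1,z0,z1):
    m=(W[...,0]>x0)&(W[...,0]<x1)&(W[...,1]>y0)&(W[...,1]<y1)&(W[...,2]>z0)&(W[...,2]<z1);return W[m]
P=sel(500,640,210,360,46,56);print(len(P),P.mean(0),cv2.minAreaRect(P[:,:2].astype(np.float32)))
p,d=cap('top','e1t.png');W=world('top',d)
P=sel(555,660,0,100,60,150);print('bowl inside pts',len(P))
q=p.astype(int);m=(q[...,0]-q[...,2]>22)&(W[...,0]>555)&(W[...,0]<662)&(W[...,1]>-4)&(W[...,1]<102)&(W[...,2]<150)&(W[...,2]>80)
print('ochre px',m.sum(),np.round(W[m].mean(0)) if m.sum() else '',np.round(np.percentile(W[m],[2,98],axis=0)) if m.sum() else '')
n,l,stt,c=cv2.connectedComponentsWithStats(m.astype(np.uint8));print(stt.tolist())
cv2.imwrite('pics/e1c.png',cv2.resize(p[190:250,255:325],None,fx=9,fy=9,interpolation=2)[:,:,::-1])
print([ (r['conf'],np.round(r['extent'])) for r in spotter.regions_of('top','lump0_center')])
E
```

```text
t 24.95 p [573.5 291.8 198.2] j [ 0.285  0.59   1.169  0.01   1.363 -1.077] F [ 0.5 -0.8  0.2] g 0.6
tilt 1.26
[[-0.978  0.209  0.016]
 [ 0.209  0.978  0.015]
 [-0.013  0.018 -1.   ]]
78 [572.65633412 284.51417911  50.51721482] ((572.3657836914062, 285.48046875), (26.634952545166016, 46.22583770751953), 74.07392120361328)
bowl inside pts 1113
ochre px 169 [611.  27. 104.] [[573.  10.  91.]
 [652.  52. 114.]]
[[0, 0, 640, 480, 307031], [276, 209, 1, 1, 1], [290, 210, 16, 29, 168]]
[(0.34, array([360., 263.,  62.,  31.])), (0.31, array([160., 275.,  26.,  34.]))]
```

View pics/e1c.png

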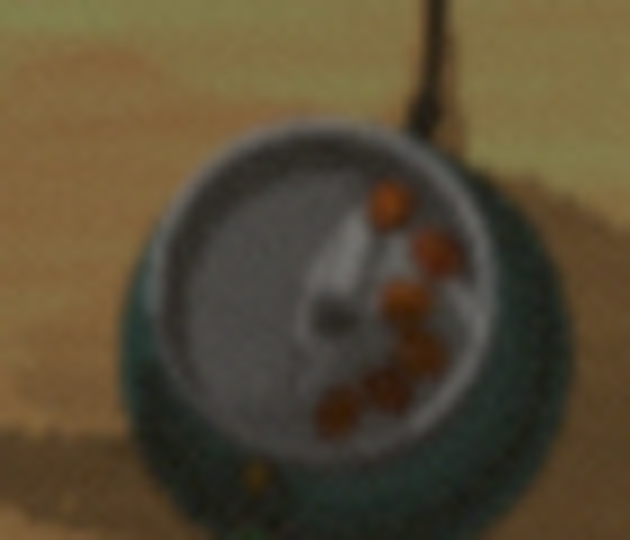

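Emit:
{"api": "step_arm", "payload": {"plan": "0.1 -.5 4 0 60;0.1 -.8 8 0 60;0.1 -.8 12 0 60;0.1 -.8 15 0 60;0.1 -.8 17 0 60;0.1 -.8 17.8 0 60;0.1 -.8 17.8 0 60;0.1 -.8 17.8 0 0;0.1 -.8 17.8 0 0;0.1 -.8 17.8 0 0", "grip_force": 50}}

```text
time_s: 26.1
eef_pos: [574.9, 283.6, 23.2]
ee_rot: [0.009, 0.109, 0.994, 0.009]
force: [-0.8, 0.2, 6.4]
grip_width: 0.252
```

```bash
python3 -c "
from h import *
st()"
```

```text
t 26.1 p [574.9 283.6  23.2] j [ 0.272  0.766  1.349  0.011  1.004 -1.086] F [-0.8  0.2  6.4] g 0.252
tilt 1.42
[[-0.976  0.217  0.02 ]
 [ 0.217  0.976  0.015]
 [-0.016  0.019 -1.   ]]
```

The top crop shows all six lumps on the bowl floor, and the lid's bar is gripped. Next I lift it and carry it over the bowl.

Emit:
{"api": "step_arm", "payload": {"plan": "0 0 0 0 0;0 0 -3 0 0;0 0 -7 0 0;0 0 -11 0 0;0 0 -15 0 0;0 0 -19 0 0;-1.6 -4.5 -20 0 0;-3.3 -9 -20 0 0;-5 -13.5 -20 0 0;-6.6 -18 -20 0 0"}}

```text
time_s: 27.1
eef_pos: [595.9, 88.7, 219.6]
ee_rot: [0.008, 0.109, 0.994, 0.008]
force: [0.7, -0.2, -2.2]
grip_width: 0.248
```

Emit:
{"api": "step_arm", "payload": {"plan": "-1 -2.8 0 0 0;-1.7 -4.2 0 0 0;-1.7 -4.2 0 0 0;-1.7 -4.2 0 0 0"}}

```text
time_s: 27.5
eef_pos: [603.5, 46.7, 218.6]
ee_rot: [0.008, 0.109, 0.994, 0.008]
force: [0.5, -0.1, -1.6]
grip_width: 0.242
```

```bash
cat > lid.py <<'E'
from h import *
s,M=st();g=np.array(s['eef_pos'])
for n in('side','top'):
    p,d=cap(n,'lid_%s_%d.png'%(n,s['time_s']*100));W=world(n,d);q=p.astype(int)
    m=(q[...,2]-q[...,0]>25)&(abs(W[...,0]-g[0])<110)&(abs(W[...,1]-g[1])<110)&(W[...,2]>140)&(W[...,2]<g[2]+40)
    P=W[m]
    if len(P)<30: print(n,'few',len(P));continue
    u,v=np.nonzero(m)[1],np.nonzero(m)[0]
    med=np.median(P[:,2]);P=P[abs(P[:,2]-med)<9]
    A=np.c_[P[:,:2]-g[:2],np.ones(len(P))];c=np.linalg.lstsq(A,P[:,2],rcond=None)[0]
    h=cv2.convexHull(P[:,:2].astype(np.float32));(e,r)=cv2.minEnclosingCircle(h)
    print(n,len(P),'zmed',med,'slope deg',np.degrees(c[:2]),'z at tcp',c[2],'circle',e,r,'lim',P.min(0),P.max(0))
E
python3 lid.py
```

```text
t 27.5 p [603.5  46.7 218.6] j [-0.123  0.49   1.274  0.017  1.363 -1.479] F [ 0.5 -0.1 -1.6] g 0.242
tilt 1.3
[[-0.976  0.216  0.017]
 [ 0.216  0.976  0.015]
 [-0.013  0.018 -1.   ]]
side 1150 zmed 213.05606671552616 slope deg [0.00631476 0.74289514] z at tcp 213.2652977869585 circle (602.041748046875, 43.50190734863281) 72.72732543945312 lim [532.43532908 -28.7278874  204.61475756] [671.24652798 113.89883233 221.80293094]
top 308 zmed 211.9864106669976 slope deg [-0.65818515  1.21526847] z at tcp 211.20521429037052 circle (594.0711669921875, 48.443084716796875) 66.07508087158203 lim [556.21008417 -17.52610242 203.17391085] [602.28924427 114.4778079  220.52545676]
```

Emit:
{"api": "step_arm", "payload": {"plan": "-.33 .6 1 0 0;-.33 .6 2.5 0 0;-.33 .6 3.5 0 0;-.33 .6 4 0 0;-.33 .6 4 0 0"}}

```text
time_s: 28.1
eef_pos: [608.6, 51.9, 177.8]
ee_rot: [0.007, 0.109, 0.994, 0.008]
force: [0.8, 0.8, -0.4]
grip_width: 0.248
```

```bash
python3 lid.py
```

```text
t 28.1 p [608.6  51.9 177.8] j [-0.113  0.534  1.313  0.017  1.281 -1.471] F [ 0.8  0.8 -0.4] g 0.248
tilt 1.23
[[-0.976  0.216  0.016]
 [ 0.217  0.976  0.015]
 [-0.012  0.018 -1.   ]]
side 1123 zmed 172.50705043812616 slope deg [-0.04201574  0.66360189] z at tcp 172.5694084067504 circle (607.0999145507812, 47.90776443481445) 73.4893569946289 lim [535.62942342 -21.9533077  164.47608299] [675.11763389 121.10835523 179.27593143]
top 216 zmed 172.26830654834606 slope deg [-0.63900537  0.67315399] z at tcp 171.96021293878894 circle (589.3585205078125, 54.89594268798828) 65.24989318847656 lim [563.23647007  -8.49061544 163.68640014] [606.00561274 118.74729058 180.95403638]
```

Emit:
{"api": "step_arm", "payload": {"plan": "0 0 .2 0 0;0 0 .4 0 0;0 0 .6 0 0;0 0 .8 0 0;0 0 .9 0 0;0 0 .9 0 0", "grip_force": 60}}

```text
time_s: 28.8
eef_pos: [609.1, 51.6, 169.9]
ee_rot: [0.008, 0.109, 0.994, 0.008]
force: [1.8, -0.9, 2.8]
grip_width: 0.244
```

```bash
python3 lid.py
```

```text
t 28.8 p [609.1  51.6 169.9] j [-0.114  0.541  1.323  0.017  1.261 -1.471] F [ 1.8 -0.9  2.8] g 0.244
tilt 1.31
[[-0.976  0.217  0.018]
 [ 0.217  0.976  0.015]
 [-0.014  0.018 -1.   ]]
side 1114 zmed 164.27945855584912 slope deg [-0.08578512  0.61193853] z at tcp 164.34007635975433 circle (605.8094482421875, 48.656517028808594) 73.51405334472656 lim [536.6789311  -21.25060299 155.37060887] [675.11700492 121.37529856 171.46199159]
top 191 zmed 162.6593506792961 slope deg [-0.38064849  0.91849617] z at tcp 162.38741495633755 circle (586.5462646484375, 54.98683166503906) 64.45030975341797 lim [558.62834232  -8.21369765 154.74461798] [608.38856351 118.46538765 171.04309253]
```

Emit:
{"api": "step_arm", "payload": {"plan": "0 0 .1 0 0;0 0 .2 0 0;0 0 .25 0 0;0 0 .25 0 0"}}

```text
time_s: 29.3
eef_pos: [609.2, 51.7, 169.3]
ee_rot: [0.009, 0.109, 0.994, 0.008]
force: [-5.6, 1.2, 15.5]
grip_width: 0.246
```

Emit:
{"api": "step_arm", "payload": {"plan": "0 0 .05 0 0;0 0 .1 0 0;0 0 .1 0 0"}}

```text
time_s: 29.6
eef_pos: [609.2, 51.8, 169.2]
ee_rot: [0.009, 0.109, 0.994, 0.008]
force: [-7.4, 1.9, 21.2]
grip_width: 0.246
```

```bash
cat >> lid.py <<'E'
    if n=='side':
        for k in range(12):
            t=k*np.pi/6;w=(np.hypot(P[:,0]-607.5,P[:,1]-48.8)>45)&(abs((np.arctan2(P[:,1]-48.8,P[:,0]-607.5)-t+np.pi)%(2*np.pi)-np.pi)<.26)
            print(k*30,w.sum(),np.round(np.median(P[w,2]),1) if w.any() else '',end=' | ')
        print('torque',readout.sense()['wrist_torque'])
E
python3 lid.py
```

```text
t 29.6 p [609.2  51.8 169.2] j [-0.113  0.541  1.326  0.017  1.257 -1.471] F [-7.4  1.9 21.2] g 0.246
tilt 1.36
[[-0.976  0.216  0.02 ]
 [ 0.217  0.976  0.014]
 [-0.016  0.018 -1.   ]]
side 1111 zmed 163.75558275716958 slope deg [-0.02800386  0.52943015] z at tcp 163.89480279687672 circle (605.263916015625, 49.66551971435547) 72.9364013671875 lim [536.84971942 -21.44930841 156.35712363] [678.15488646 121.93764928 171.46023857]
0 62 163.8 | 30 54 164.0 | 60 10 164.9 | 90 24 164.2 | 120 63 163.8 | 150 64 164.1 | 180 75 164.2 | 210 94 163.7 | 240 89 163.4 | 270 88 162.7 | 300 80 163.6 | 330 64 163.7 | torque [-0.40447883  1.4541656  -0.10288793]
top 192 zmed 162.74727532315052 slope deg [ 0.6181948  -0.23913211] z at tcp 162.93012042612315 circle (586.3582763671875, 55.68164825439453) 65.30683135986328 lim [562.42884153  -8.29534304 154.33625274] [607.78216794 119.65863755 171.30144223]
```

Emit:
{"api": "step_arm", "payload": {"plan": "0 0 0 0 0;0 0 0 0 0;0 0 0 0 0"}}

```text
time_s: 30.0
eef_pos: [609.2, 51.8, 169.2]
ee_rot: [0.009, 0.109, 0.994, 0.008]
force: [-8.4, 0.6, 22.1]
grip_width: 0.246
```

```bash
python3 - <<'E'
from h import *
s,M=st()
p,d=cap('side');W=world('side',d)
m=(abs(W[...,0]-503)<60)&(W[...,1]<-172)&(W[...,1]>-300)&(W[...,2]>36)&(W[...,2]<70)
P=W[m];c=np.linalg.lstsq(np.c_[P[:,:2],np.ones(len(P))],P[:,2],rcond=None)[0];print('cup rim',len(P),P.mean(0),np.degrees(c[:2]))
print(workorder.finish_job())
E
```

```text
t 30.0 p [609.2  51.8 169.2] j [-0.113  0.541  1.325  0.017  1.257 -1.471] F [-8.4  0.6 22.1] g 0.246
tilt 1.37
[[-0.976  0.216  0.02 ]
 [ 0.217  0.976  0.014]
 [-0.016  0.018 -1.   ]]
cup rim 295 [ 505.0888726  -209.28240352   43.33966927] [-0.3876153  -0.81926109]
the job is handed in; nothing more can be done
None
```

I handed the job in at about 30 s, with the lumps in the bowl, the empty cup back on the bench, and the lid held pressed on the rim. The hand-in reports no verdict.

**Pour:** The moves can't tilt the tool, so I let the cup pivot in the lightly closed pads. I levered its handle end and then its lip against the mill's bowl until it emptied at about 120°. A top picture then showed all six lumps on the bowl floor. I turned the cup back the same way.

**Cup:** It stands released on the bench, measured within about 1° of level. It is at about (505, -227) mm, facing -y, so near but not exactly at its starting spot.

**Lid:** I used the far blue lid, the one about 641 mm from the base. At the end:
- **Push:** it was held with about 22 N downward.
- **Seat:** it was about level with its seat; the side camera read it up to 1.8 mm high, within that camera's offset. The finger height agreed with the seated height.
- **Level and centring:** it was level within about 1° and centred within about 3 mm.

**What disagreed or stayed unchecked:**
- The two cameras differ by 2–4 mm sideways, so I averaged them.
- About 8 N of sideways force remained on the lid.
- The tool ended about 1.4° off vertical, left over from early out-of-reach test moves. The lid was gripped at that same tilt, so it stays flat.
- During those test moves joint 3 read 0.186, against a listed limit of 0.19. I took that as rounding in the listed limit, but I can't confirm it.
- I couldn't measure how far the pin is pushed in, and I didn't measure the bystanders' positions. I saw no contact with them in the pictures.

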